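Stand the acid jars in their spill dishes

TASK

The red-capped jars hold acid: stand each of the three upright and flat inside the spill dish of its own size, the small jar in the small dish, the medium in the medium and the large in the large. Set them down gently without dropping them or tipping them over, let go of them, and leave the blue-capped jars and the tube rack where they are.

Things in the scene. Friction and masses are not known exactly. Their poses are not given: they have to be found in the camera images.
- red_small: small straight-sided jar, white with a pale label and a red screw cap, loose, standing upright: a cylinder 32 mm in diameter (cap and body alike) and 66 mm tall with the cap, the cap being its top 16 mm. Origin: centre of its underside; z up along its axis. Mass about 40 to 70 g.
- red_medium: medium straight-sided jar, white with a pale label and a red screw cap, loose, standing upright: a cylinder 44 mm in diameter (cap and body alike) and 80 mm tall with the cap, the cap being its top 16 mm. Origin: centre of its underside; z up along its axis. Mass about 90 to 170 g.
- red_large: large straight-sided jar, white with a pale label and a red screw cap, loose, standing upright: a cylinder 56 mm in diameter (cap and body alike) and 94 mm tall with the cap, the cap being its top 16 mm. Origin: centre of its underside; z up along its axis. Mass about 170 to 310 g.
- dish_small: small round spill dish, light grey-blue with a darker floor, fixed to the bench, open at the top: 54 mm inside diameter, 60 mm outside, floor 3 mm thick, rim 8 mm above the bench. Origin: centre of its underside, on the bench; z up. The small red-capped jar (32 mm in diameter) belongs in it.
- dish_medium: medium round spill dish, light grey-blue with a darker floor, fixed to the bench, open at the top: 68 mm inside diameter, 74 mm outside, floor 3 mm thick, rim 8 mm above the bench. Origin: centre of its underside, on the bench; z up. The medium red-capped jar (44 mm in diameter) belongs in it.
- dish_large: large round spill dish, light grey-blue with a darker floor, fixed to the bench, open at the top: 84 mm inside diameter, 90 mm outside, floor 3 mm thick, rim 8 mm above the bench. Origin: centre of its underside, on the bench; z up. The large red-capped jar (56 mm in diameter) belongs in it.
- blue_small: small straight-sided jar, white with a pale label and a blue screw cap, loose, standing upright: a cylinder 32 mm in diameter (cap and body alike) and 66 mm tall with the cap, the cap being its top 16 mm. Origin: centre of its underside; z up along its axis. To be left alone.
- blue_large: large straight-sided jar, white with a pale label and a blue screw cap, loose, standing upright: a cylinder 56 mm in diameter (cap and body alike) and 94 mm tall with the cap, the cap being its top 16 mm. Origin: centre of its underside; z up along its axis. To be left alone.
- tube_rack: white tube rack, 60 mm (its x) by 120 mm (its y), 74 mm tall, holding eight clear tubes with dark blue caps that reach 102 mm above the bench; loose, standing on the far side of the work beyond the jars. Origin: centre of its underside. To be left alone.
There are look-alikes about, which are no part of the job. What is shaped like the dish_small but white is not meant.

How it is judged (in metres and radians):
At the end, for the whole second after the job is handed in: Each red-capped jar stands upright (within 3.4 degrees) flat on the floor of the dish of its own size (underside 1 to 5.5 mm above the dish's underside, centre within 16 mm of the dish's centre), at rest and released (horizontal distance between red_small and dish_small below 0.016 m and z of red_small in the frame of dish_small between 0.001 and 0.0055 m and angle between each of red_small, red_medium, red_large's own z axis and vertical below 0.06 rad and linear speed of each of red_small, red_medium, red_large below 0.02 m/s and contact force between each of red_small, red_medium, red_large and the fingers below 0.05 N and horizontal distance between red_medium and dish_medium below 0.016 m and z of red_medium in the frame of dish_medium between 0.001 and 0.0055 m and horizontal distance between red_large and dish_large below 0.016 m and z of red_large in the frame of dish_large between 0.001 and 0.0055 m); the robot touches nothing.
It fails at once if a red-capped jar is tipped over (more than 30 degrees from upright) (angle between any of red_small, red_medium, red_large's own z axis and vertical above 0.52 rad).
It fails at once if a red-capped jar is dropped or thrown (faster than 0.6 m/s while the robot does not touch it) ((contact force between red_small and the fingers below 0.01 N and contact force between red_small and the arm below 0.01 N and linear speed of red_small above 0.6 m/s) or (contact force between red_medium and the fingers below 0.01 N and contact force between red_medium and the arm below 0.01 N and linear speed of red_medium above 0.6 m/s) or (contact force between red_large and the fingers below 0.01 N and contact force between red_large and the arm below 0.01 N and linear speed of red_large above 0.6 m/s)).
It fails at once if a blue-capped jar or the tube rack is moved by more than 20 mm (distance of any of blue_small, blue_large, tube_rack from where it was at the start of the episode above 0.02 m).
It also fails if it takes over 90 s, if anything falls off the work surface, if the arm or the gripper's body presses on something with over 40 N, if the wrist force passes 120 N, or if a joint passes its speed limit or range.

ROBOT

A 6-joint arm with a two-finger parallel gripper is mounted at the origin on the work surface. World frame = base frame: x ahead of the robot, y to its left, z up, the work surface at z = 0. Lengths are in mm, angles in rad, forces in N, time in s.
With the tool pointing down it reaches from about 275 to 750 mm from the base axis. Payload 10.2 kg.
Tool frame: the origin (TCP) lies on the centre line of the jaws, within the pads' length; the fingertips stand 19 mm ahead of it and the grasp point (between the pads) is the TCP; z points along the fingers, y is the direction in which the jaws open and shut (so a half turn about z gives the same grasp; the last joint's range is limited). The gripper opens to 85 mm and grips with 20 to 120 N. Pads are 22 mm wide; open, the fingers measure 114 mm over their backs; the gripper's body (76 mm by 85 mm) begins 54 mm behind the grasp point. The pads swing forward as they close: fully open they stand 13 mm farther back than shut.
Start: joints at [-1.559, 0.313, 1.498, -0, 1.331, -0.223], TCP at [122.127, -510.604, 250.294] pointing down, gripper open.
Joint ranges: [-2.94, 2.94], [-0.97, 2.17], [0.19, 2.56], [-1.23, 4.37], [0.02, 3.11], [-2.88, 2.88]. Speed limits (rad/s): [2.39, 2.39, 3.01, 3.14, 3.14, 3.14].

INTERFACE

Orientations are given as [roll, pitch, yaw] about the fixed x, y, z axes, in that order (R = Rz(yaw) Ry(pitch) Rx(roll)).
In Python, from cell import telemetry, cams, order gives the robot as it stands. The module is installed in compiled form; this text tells all that it offers.
- The arm moves only by the tool step_arm, never from a script. Its arguments are lists of equal length, an entry for each row: "dp": the shift along the tool's x, y, z in mm, a list of three; "spin": the turn about the tool's z in rad; "hand": the closure in counts, from 0 (fully open) to 255 (shut). In form: {"dp": [[dx, dy, dz], ...], "spin": [spin, ...], "hand": [hand, ...]}. A call has 1 to 20 rows; each row shifts and turns the pose as measured when the row begins, along the tool's axes as they then stand; what a row does not reach is not made up. A row lasts 1/12 s, in which the tool goes at most 41.7 mm and 7.16 degrees, less where a joint would pass 70% of its speed; a pose out of reach is approached as far as the arm can. A call is refused whole if a number of a shift passes 41.7 or a number of a turn 0.125, either way. A call with a gripper value outside its range is refused whole. The fingers move at their own pace and stop on an object; "squeeze" is the grip in N (left out, the last holds). Time passes only in rows, so rows that do not move let the fingers close. It gives the time, the measured TCP pose, the force and the opening at its end, in the units of the state.
- telemetry.read_state(): the state, without advancing time (a new reading comes with each control period).
- cams.camera(name): name is "side" or "top"; returns (picture, depth): 480x640x3 uint8, blue, green, red; 480x640 float32, mm along the optical axis (not along the pixel's ray), 0 where there is no reading.
- cams.camera_params(name): a dict with "K" (3x3 intrinsics, pixels), "world_from_camera" (4x4, takes a point from camera to world coordinates). Camera axes: x right, y up, looking along -z (the intrinsics and any distortion apply to the point x, -y, -z); pixel columns grow to the right and rows downward; lengths in mm; the calibration is good to about 2 mm. A picture is of the moment at which its call begins. camera_params takes no time and is no camera call.
- order.hand_in(): hands the job in, once; it reports no verdict.
The state is a dict: "time_s": time; "joint_positions": joint angles; "qvel": joint speeds; "joint_torque": joint torques, N m; "tcp_pos": TCP position; "orientation": TCP orientation; "force": force on the tool from outside, world axes, zero at the start; "ft_torque": the same for the moment, N m; "width": finger opening in mm.
Only numpy, scipy, OpenCV 4.12 (cv2) and the standard library are available. Lean on these libraries where they do the work, as an engineer would, in place of code of your own. Each camera call takes 0.05 s, during which the arm holds its last target.

## Working session

There is one attempt and no reset: what is moved stays moved. The work goes in short steps, Python scripts to look and compute and a tool call to move; the robot and the scene stay as the last step left them, time stands still between calls to the robot, and variables do not carry over. Pictures are saved under pics/ and viewed, and the job is handed in when it is done.

Besides the shell and the picture viewer there is one more tool, called after "Emit:" as name(argument=value, ...) on one line, values as JSON. step_arm: Moves the arm, as the interface text tells. Its arguments: {"type":"object","properties":{"dp":{"type":"array"},"spin":{"type":"array"},"hand":{"type":"array"},"squeeze":{"type":"number"}},"required":["dp","spin","hand"]}

```bash
mkdir -p pics
python3 - <<'E'
from cell import telemetry, cams
import cv2, numpy as np
print(telemetry.read_state())
for n in ("top","side"):
    im,d=cams.camera(n); cv2.imwrite(f"pics/{n}0.png",im); np.savez(f"{n}0.npz",im=im,d=d)
    print(n,cams.camera_params(n))
E
```

```text
{'time_s': 0.0, 'joint_positions': array([-1.55945063e+00,  3.13446697e-01,  1.49845286e+00, -7.04390434e-06,
        1.33100512e+00, -2.23409601e-01]), 'qvel': array([-0.00013942, -0.000491  , -0.00179375,  0.00098914,  0.0004438 ,
       -0.00078598]), 'joint_torque': array([-3.27529660e-04, -4.12261891e+01, -2.59742206e+01, -1.85993872e-04,
        4.16453855e-03,  3.64220330e-05]), 'tcp_pos': array([ 122.09648088, -510.35784396,  249.73081643]), 'orientation': array([-3.14031173e+00, -2.84014735e-04,  2.34756790e-01]), 'force': array([-0.02257086, -0.26583026,  0.17192556]), 'ft_torque': array([ 0.01630771, -0.00303685,  0.05747106]), 'width': 85.09835694019344}
top {'K': array([[464.0977594 ,   0.        , 311.43847292],
       [  0.        , 464.0977594 , 246.74228441],
       [  0.        ,   0.        ,   1.        ]]), 'world_from_camera': array([[-1.79007002e-02,  9.94152780e-01, -1.06488567e-01,
         4.67780886e+02],
       [-9.99622797e-01, -2.00137361e-02, -1.88073087e-02,
        -5.73105759e+01],
       [-2.08285723e-02,  1.06111735e-01,  9.94136042e-01,
         1.00592236e+03],
       [ 0.00000000e+00,  0.00000000e+00,  0.00000000e+00,
         1.00000000e+00]])}
side {'K': array([[589.01790742,   0.        , 321.32845953],
       [  0.        , 589.01790742, 241.25548836],
       [  0.        ,   0.        ,   1.        ]]), 'world_from_camera': array([[-9.88751207e-01,  9.17825595e-02, -1.18097470e-01,
         4.14426964e+02],
       [-1.49243836e-01, -6.57500900e-01,  7.38524776e-01,
         8.83603729e+02],
       [-9.86549842e-03,  7.47842583e-01,  6.63802789e-01,
         8.92063323e+02],
       [ 0.00000000e+00,  0.00000000e+00,  0.00000000e+00,
         1.00000000e+00]])}
```

View pics/top0.png

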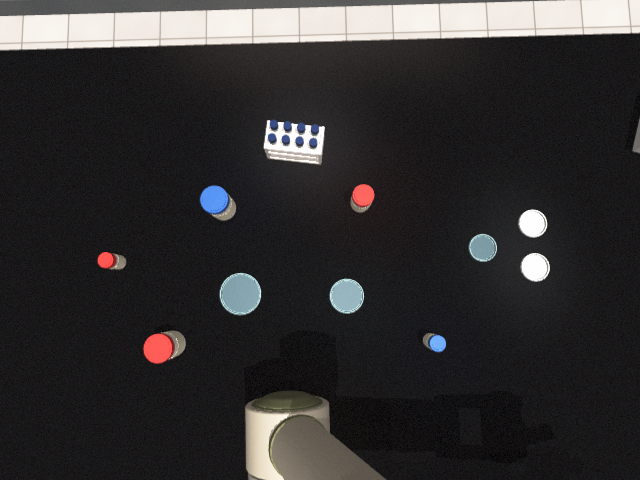

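View pics/side0.png

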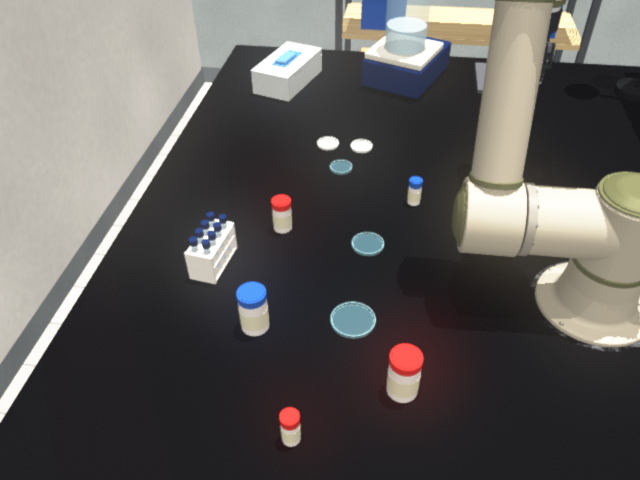

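The top view shows the red caps: small at about (107,260), large at (158,348), medium at (363,196). The grey-blue dishes are the large at (240,294), medium at (347,296) and small at (483,247). The blue jars are at (215,200) and (437,343), and the white decoys are at about (533,245). Next I measure these positions.

```bash
cat > h.py <<'E'
import cv2, numpy as np
from cell import cams
def rays(n,uv):
    P=cams.camera_params(n);K=P["K"];T=P["world_from_camera"]
    uv=np.atleast_2d(uv).astype(float)
    d=np.c_[(uv[:,0]-K[0,2])/K[0,0],-(uv[:,1]-K[1,2])/K[1,1],-np.ones(len(uv))]@T[:3,:3].T
    return T[:3,3],d
def plane(n,uv,z):
    o,d=rays(n,uv); return o+d*((z-o[2])/d[:,2])[:,None]
def world(n,d,mask):
    v,u=np.nonzero(mask&(d>0)); o,r=rays(n,np.c_[u,v]); return o+r*d[v,u][:,None], np.c_[u,v]
def masks(im):
    h=cv2.cvtColor(im,cv2.COLOR_BGR2HSV);H,S,V=[h[...,i].astype(int) for i in range(3)]
    return dict(red=((H<8)|(H>172))&(S>150)&(V>110), blue=(H>102)&(H<118)&(S>150)&(V>110),
      dish=(H>85)&(H<108)&(S>35)&(S<150)&(V>70))
def report(n,im,d):
    for k,m in masks(im).items():
        c,lab,st,ce=cv2.connectedComponentsWithStats(m.astype(np.uint8))
        for i in range(1,c):
            if st[i,4]<120: continue
            p,uv=world(n,d,lab==i)
            if len(p)<50: continue
            z=np.percentile(p[:,2],90)
            if k=="dish": z=8 if True else z
            # outline cast on top plane; keep only points near the top
            zt=np.median(p[p[:,2]>np.percentile(p[:,2],60),2])
            top=p[p[:,2]>zt-4][:,:2].astype(np.float32) if k!="dish" else p[:,:2].astype(np.float32)
            (cx,cy),r=cv2.minEnclosingCircle(top)
            q=np.percentile(top,[1,99],axis=0)
            out=plane(n,uv,8)[:,:2].astype(np.float32) if k=="dish" else None
            e=""
            if out is not None:
                cc,rr=cv2.minEnclosingCircle(out); e=f" rimplane {np.round(cc,1)} d{2*rr:.1f} cent{out.mean(0).round(1)}"
            print(n,k,"px",ce[i].round(0),"n",st[i,4],"z",round(float(zt),1),"encl",round(cx,1),round(cy,1),"d",round(2*r,1),"mid",q.mean(0).round(1),"sz",(q[1]-q[0]).round(1),e)
E
python3 - <<'E'
from h import *
for n in("top","side"):
    a=np.load(n+"0.npz"); report(n,a["im"],a["d"])
E
```

```text
top red px [363. 195.] n 401 z 81.1 encl 671.9 -146.5 d 43.8 mid [ 672.1 -146.1] sz [41.5 40.4] 
top red px [106. 260.] n 240 z 67.2 encl 551.4 383.4 d 33.5 mid [550.8 383. ] sz [30.9 31.6] 
top red px [158. 348.] n 725 z 95.6 encl 373.8 262.6 d 57.0 mid [374.4 262.8] sz [51.7 51.9] 
top blue px [214. 199.] n 633 z 95.5 encl 666.3 154.1 d 56.5 mid [666.3 154.8] sz [51.9 50.9] 
top dish px [482. 247.] n 641 z 5.2 encl 567.1 -407.8 d 63.5 mid [ 566.1 -405.7] sz [57.6 57.3]  rimplane [ 566.1 -405.3] d61.6 cent[ 565.9 -405.4]
top dish px [240. 294.] n 1394 z 5.3 encl 476.8 118.2 d 92.9 mid [476.9 118.2] sz [84.5 83.5]  rimplane [476.8 116.9] d91.4 cent[476.6 117.2]
top dish px [346. 296.] n 930 z 4.9 encl 468.4 -111.7 d 76.2 mid [ 468.4 -110.6] sz [70.4 68.5]  rimplane [ 468.4 -111. ] d75.3 cent[ 468.4 -110.8]
top dish px [437. 343.] n 170 z 66.7 encl 371.9 -286.2 d 30.6 mid [ 371.6 -286. ] sz [27.4 28.5]  rimplane [ 365.5 -299.8] d31.9 cent[ 366.  -299.9]
side red px [281. 202.] n 298 z 79.7 encl 669.7 -146.2 d 48.8 mid [ 670.  -145.4] sz [40.4 44.8] 
side red px [406. 359.] n 934 z 93.
[... 509 characters left out ...]
3 d 83.4 mid [ 465.8 -891.3] sz [56.6 58. ]  rimplane [  478.8 -1492.9] d323.6 cent[  487.2 -1537.3]
side dish px [286.  58.] n 257 z 91.6 encl 798.8 -883.7 d 135.0 mid [ 800.3 -879.9] sz [ 68.9 122.4]  rimplane [  834.9 -1035.7] d135.7 cent[  835.8 -1035.1]
side dish px [341. 166.] n 307 z 4.3 encl 567.1 -413.1 d 83.4 mid [ 567.7 -413. ] sz [60.3 76.5]  rimplane [ 565.8 -401.6] d72.9 cent[ 565.7 -401.5]
side dish px [367. 243.] n 685 z 4.4 encl 466.1 -119.6 d 93.2 mid [ 468.9 -117.5] sz [72.9 83.6]  rimplane [ 467.7 -108.7] d84.5 cent[ 468.3 -108.4]
side dish px [353. 319.] n 1409 z 4.1 encl 479.9 111.3 d 105.6 mid [477.1 111.8] sz [86.9 95.6]  rimplane [476.1 118.7] d97.7 cent[476.6 119.6]
```

Emit:
step_arm(dp=[[0,0,0],[0,0,0],[30,-20,0],[30,-20,0],[30,-20,0],[30,-20,0],[30,-20,0],[30,-20,0],[30,-20,0],[30,-20,0]], spin=[0.117,0.117,0,0,0,0,0,0,0,0], hand=[0,0,0,0,0,0,0,0,0,0], squeeze=35)

```text
time_s: 0.93
tcp_pos: [368.3, -348.7, 246.6]
orientation: [-3.134, 0.003, -0.023]
force: [-0.0, -1.1, 0.9]
width: 85.4
```

Emit:
step_arm(dp=[[30,-20,0],[30,-20,0],[30,-20,0],[30,-20,0],[30,-20,0],[30,-20,0],[30,-20,10],[30,-20,10],[30,-20,10],[15,-10,0],[0,0,0],[0,0,0]], spin=[-0.02,0,0,0,0,0,0,0,0,0,0,0], hand=[0,0,0,0,0,0,0,0,0,0,0,0])

```text
time_s: 1.93
tcp_pos: [669.8, -139.7, 209.5]
orientation: [-3.13, 0.01, 0.006]
force: [-0.1, -0.3, -0.4]
width: 85.7
```

```bash
python3 -c "
from cell import telemetry as t
s=t.read_state();print(s['tcp_pos'],s['orientation'],s['joint_positions'])"
```

```text
[ 669.82617727 -139.68907545  209.45663265] [-3.12988805  0.00959775  0.00619454] [-0.37893645  0.71386579  0.97950037  0.00728512  1.46152117  1.18487886]
```

Emit:
step_arm(dp=[[3,8,20],[0,0,25],[0,0,25],[0,0,25],[0,0,25],[0,0,20],[0,0,10],[0,0,5],[0,0,0],[0,0,0]], spin=[0,0,0,0,0,0,0,0,0,0], hand=[0,0,0,0,0,0,0,0,0,0])

```text
time_s: 2.77
tcp_pos: [666.6, -154.4, 52.5]
orientation: [-3.133, 0.007, -0.002]
force: [0.5, -0.7, 0.5]
width: 85.6
```

```bash
python3 -c "
from cell import cams
import cv2
cv2.imwrite('pics/s1.png',cams.camera('side')[0])"
```

```text
(no output)
```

View pics/s1.png

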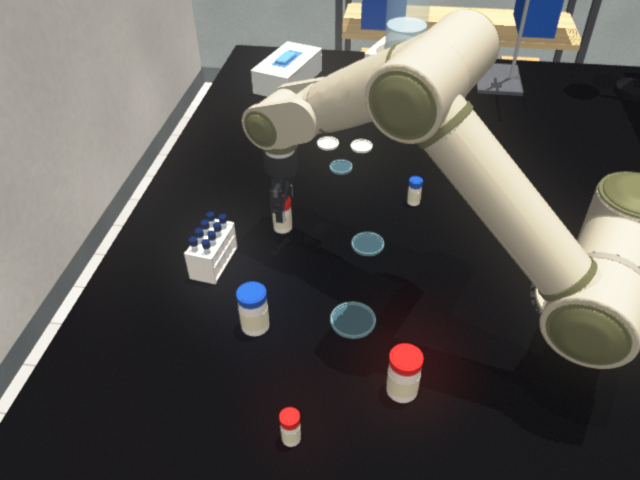

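The picture shows the fingers either side of the medium jar at about (283,212). I correct sideways and close on it.

Emit:
step_arm(dp=[[4,-8,2],[0,0,0],[0,0,0],[0,0,0],[0,0,0],[0,0,0],[0,0,0],[0,0,0]], spin=[0,0,0,0,0,0,0,0], hand=[0,0,110,110,140,160,180,180])

```text
time_s: 3.48
tcp_pos: [673.1, -145.9, 55.4]
orientation: [-3.136, -0.001, -0.001]
force: [1.0, 0.8, -0.5]
width: 43.5
```

Emit:
step_arm(dp=[[0,0,-10],[0,0,-15],[0,0,-15],[-10,-2,-5],[-20,-4,0],[-25,-4,0],[-25,-4,0],[-25,-4,0],[-25,-4,0],[-25,-4,0],[-20,-4,0],[-10,-2,0],[0,0,0],[0,0,0]], spin=[0,0,0,0,0,0,0,0,0,0,0,0,0,0], hand=[180,180,180,180,180,180,180,180,180,180,180,180,180,180])

```text
time_s: 4.65
tcp_pos: [479.0, -112.4, 108.5]
orientation: [-3.137, -0.003, -0.002]
force: [-0.1, 0.1, -1.0]
width: 43.5
```

Emit:
step_arm(dp=[[-9,-2,0],[0,0,10],[0,0,12],[0,0,8],[0,0,3],[0,0,0],[0,0,0]], spin=[0,0,0,0,0,0,0], hand=[180,180,180,180,180,180,180])

```text
time_s: 5.23
tcp_pos: [475.2, -112.1, 73.4]
orientation: [-3.139, -0.008, -0.002]
force: [-0.0, 0.1, -1.1]
width: 43.5
```

```bash
python3 -c "
from cell import cams
import cv2
im,d=cams.camera('side')
cv2.imwrite('pics/s2.png',cv2.resize(im[150:350,260:500],None,fx=3,fy=3))
from h import *
report('side',im,d)"
```

```text
side red px [406. 359.] n 904 z 93.9 encl 371.0 262.6 d 60.3 mid [372.8 262.7] sz [52.4 53.6] 
side red px [289. 418.] n 409 z 65.4 encl 549.6 383.9 d 32.8 mid [549.3 383.8] sz [30. 31.] 
side blue px [374.   6.] n 277 z -86.6 encl 591.2 -1874.4 d 117.0 mid [  594.9 -1875. ] sz [98.6 75.2] 
side blue px [415. 181.] n 146 z 65.4 encl 370.6 -285.6 d 36.2 mid [ 370.6 -285.7] sz [28.8 32.8] 
side blue px [251. 294.] n 661 z 93.9 encl 667.2 155.5 d 61.3 mid [665.3 155.6] sz [52.4 54.2] 
side dish px [395.  10.] n 372 z 266.5 encl 467.0 -896.9 d 91.4 mid [ 465.7 -890. ] sz [56.5 54.9]  rimplane [  480.6 -1492.6] d324.8 cent[  487.  -1538.3]
side dish px [286.  58.] n 253 z 91.7 encl 801.6 -877.6 d 127.4 mid [ 800.6 -880.6] sz [ 66.2 116.9]  rimplane [  835.5 -1036.3] d131.4 cent[  835.8 -1034.9]
side dish px [340. 166.] n 298 z 4.2 encl 564.3 -414.6 d 84.0 mid [ 569.6 -412.9] sz [56.4 74.6]  rimplane [ 565.7 -401.4] d73.3 cent[ 567.2 -400.9]
side dish px [369. 247.] n 422 z 4.5 encl 466.3 -114.8 d 86.0 mid [ 468.4 -110.4] sz [73.6 73.3]  rimplane [ 466.  -106.6] d81.6 cent[464.3 -97.2]
side dish px [353. 319.] n 1432 z 4.1 encl 477.2 110.5 d 104.9 mid [477.  112.1] sz [87.6 96.5]  rimplane [477.  118.7] d98.2 cent[476.5 119.7]
```

View pics/s2.png

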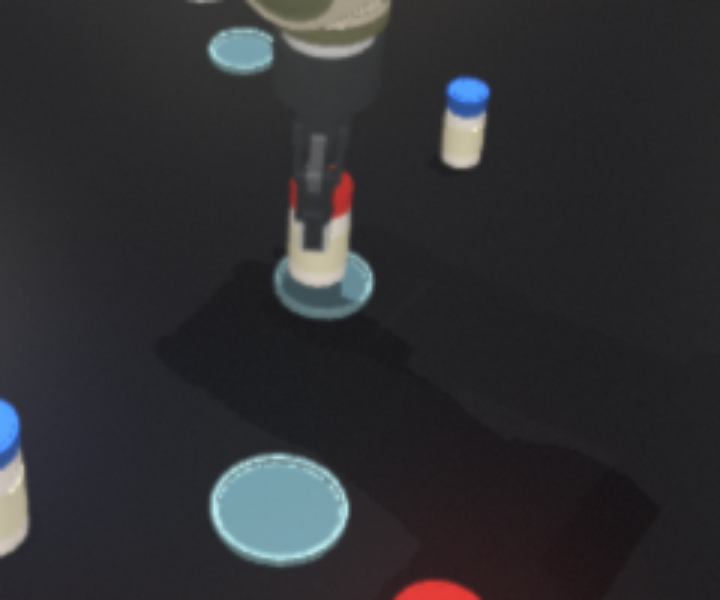

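The picture shows the jar just above the medium dish, slightly toward +x. I shift it by about -5 mm and lower.

Emit:
step_arm(dp=[[-6,-2,3],[0,0,4],[0,0,3],[0,0,2],[0,0,0]], spin=[0,0,0,0,0], hand=[180,180,180,180,180])

```text
time_s: 5.7
tcp_pos: [469.3, -110.0, 61.2]
orientation: [-3.14, -0.01, -0.002]
force: [0.8, 1.1, -1.5]
width: 43.2
```

Emit:
step_arm(dp=[[0,0,1],[0,0,1],[0,0,1]], spin=[0,0,0], hand=[180,180,180])

```text
time_s: 5.95
tcp_pos: [469.7, -110.2, 58.4]
orientation: [-3.14, -0.011, -0.002]
force: [1.1, 1.7, 12.5]
width: 43.4
```

Force rises at z 58.4, so the jar is touching the dish floor. I release and retreat.

Emit:
step_arm(dp=[[0,0,-0.5],[0,0,0],[0,0,0],[0,0,0],[0,0,0],[0,0,0]], spin=[0,0,0,0,0,0], hand=[180,100,60,30,0,0])

```text
time_s: 6.45
tcp_pos: [470.3, -110.5, 59.5]
orientation: [-3.141, -0.012, -0.002]
force: [0.2, 0.1, -0.0]
width: 85.4
```

Emit:
step_arm(dp=[[0,0,-15],[0,0,-25],[0,0,-30],[0,0,-35],[-9,-34,-10],[-9,-34,0],[-9,-34,0],[-9,-34,0],[-9,-34,0],[-9,-34,0],[-9,-34,0],[-9,-34,0],[-9,-34,0],[-9,-34,0],[-4,-15,0],[0,0,0],[0,0,0]], spin=[0,0,0,0,0,0,0,0,0,0,0,0,0,0,0,0,0], hand=[0,0,0,0,0,0,0,0,0,0,0,0,0,0,0,0,0])

```text
time_s: 7.87
tcp_pos: [371.1, 259.6, 180.9]
orientation: [-3.14, -0.019, -0.006]
force: [0.2, -0.5, -0.1]
width: 86.1
```

```bash
python3 -c "
from cell import cams, telemetry
from h import *
print(telemetry.read_state()['joint_positions'])
im,d=cams.camera('side')
cv2.imwrite('pics/s3.png',im)
report('side',im,d)
im,d=cams.camera('top')
report('top',im,d)" | grep -E "red|\["
```

```text
[ 0.35342557  0.21939456  1.81456362 -0.00561291  1.08966127  1.93265584]
side red px [369. 219.] n 325 z 82.7 encl 469.1 -110.6 d 49.1 mid [ 468.6 -109.4] sz [40.9 44.3] 
side red px [405. 360.] n 826 z 93.9 encl 373.3 262.6 d 58.4 mid [372.8 264.8] sz [52.5 50.6] 
side red px [289. 418.] n 402 z 65.7 encl 550.5 383.5 d 33.2 mid [549.5 383.8] sz [29.9 29.8] 
side blue px [374.  11.] n 519 z -91.1 encl 595.9 -1887.2 d 119.9 mid [  594.9 -1881. ] sz [101.   69.9] 
side blue px [542.  18.] n 1183 z -67.7 encl -158.4 -1862.2 d 140.7 mid [ -158.2 -1862.3] sz [135.1  41.8] 
side blue px [251. 294.] n 663 z 93.9 encl 665.1 154.0 d 59.6 mid [665.3 155.2] sz [52.2 52.8] 
side dish px [395.  10.] n 385 z 266.0 encl 466.6 -889.6 d 84.4 mid [ 465.7 -890. ] sz [56.7 59.2]  rimplane [  478.8 -1492.9] d323.6 cent[  487. -1535.]
side dish px [286.  58.] n 268 z 92.3 encl 800.3 -878.0 d 131.7 mid [ 800.2 -878.6] sz [ 71.7 121.4]  rimplane [  834.9 -1035.7] d135.7 cent[  835.9 -1035. ]
side dish px [341. 166.] n 306 z 5.0 encl 570.0 -412.8 d 83.0 mid [ 567.3 -413.5] sz [59.2 77.6]  rimplane [ 565.8 -
[... 493 characters left out ...]
8] sz [29.  71.2] 
top blue px [214. 199.] n 632 z 95.5 encl 666.2 154.2 d 56.8 mid [666.1 154.1] sz [53.1 52.7] 
top dish px [482. 247.] n 638 z 5.3 encl 567.9 -407.6 d 64.3 mid [ 565.9 -406.2] sz [57.2 56.9]  rimplane [ 565.9 -405.4] d61.7 cent[ 565.9 -405.5]
top dish px [240. 294.] n 1399 z 5.2 encl 477.0 118.3 d 92.6 mid [476.9 118. ] sz [84.5 83.2]  rimplane [476.9 117.1] d91.5 cent[476.7 117.2]
top dish px [345. 295.] n 454 z 6.1 encl 468.5 -111.8 d 75.9 mid [ 468.  -111.4] sz [71.7 70.1]  rimplane [ 468.5 -111.2] d75.2 cent[ 468.6 -109.1]
top dish px [437. 343.] n 166 z 66.8 encl 370.5 -286.0 d 30.5 mid [ 371.5 -285.9] sz [27.4 28.5]  rimplane [ 365.5 -299.8] d31.9 cent[ 365.9 -299.8]
```

View pics/s3.png

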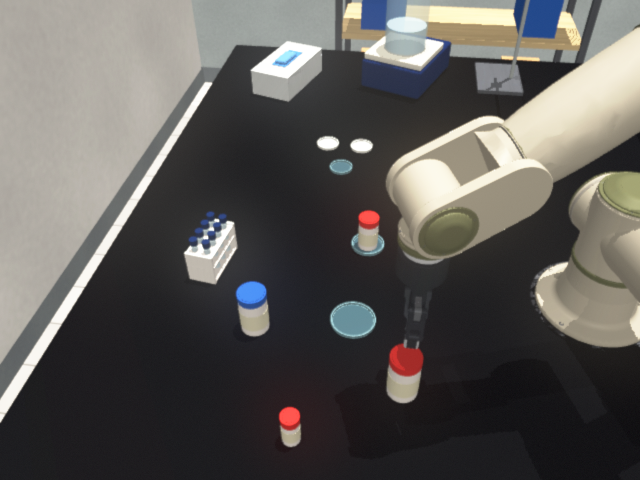

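The medium jar stands in its dish at (369,240), at about (469,-110), with the cap top at 82.7 mm as expected. The gripper is above the large jar at (404,373). I go down.

Emit:
step_arm(dp=[[0,-3,20],[0,0,25],[0,0,25],[0,0,20],[0,0,15],[0,0,8],[0,0,3],[0,0,0]], spin=[0,0,0,0,0,0,0,0], hand=[0,0,0,0,0,0,0,0])

```text
time_s: 8.63
tcp_pos: [379.5, 253.9, 62.3]
orientation: [-3.139, -0.024, -0.022]
force: [-0.8, 0.2, -0.4]
width: 85.5
```

Emit:
step_arm(dp=[[-4,-6,0],[-2,-3,0],[0,0,0],[0,0,0]], spin=[-0.02,0,0,0], hand=[0,0,0,0])

```text
time_s: 8.97
tcp_pos: [374.7, 263.9, 64.8]
orientation: [-3.138, -0.028, -0.001]
force: [0.3, -0.2, 0.4]
width: 85.0
```

Emit:
step_arm(dp=[[-1,1,5],[0,0,0],[0,0,0],[0,0,0],[0,0,0],[0,0,0]], spin=[0,0,0,0,0,0], hand=[60,90,110,140,160,160], squeeze=45)

```text
time_s: 9.47
tcp_pos: [374.2, 263.2, 60.7]
orientation: [-3.137, -0.031, 0.0]
force: [-0.6, 0.5, 0.4]
width: 55.1
```

Emit:
step_arm(dp=[[0,0,-10],[0,0,-15],[0,0,-15],[5,7,-5],[12,17,0],[17,24,0],[18,25,0],[18,25,0],[15,21,0],[10,14,0],[5,7,0],[2,3,0],[0,0,0],[0,0,0]], spin=[0,0,0,0,0,0,0,0,0,0,0,0,0,0], hand=[160,160,160,160,160,160,160,160,160,160,160,160,160,160])

```text
time_s: 10.63
tcp_pos: [476.9, 108.8, 103.5]
orientation: [-3.14, -0.02, 0.002]
force: [-1.1, 0.6, -3.0]
width: 54.7
```

Emit:
step_arm(dp=[[0,-9,0],[0,0,8],[0,0,10],[0,0,8],[0,0,4],[0,0,0]], spin=[0,0,0,0,0,0], hand=[160,160,160,160,160,160])

```text
time_s: 11.13
tcp_pos: [474.9, 122.4, 69.5]
orientation: [-3.14, -0.018, 0.007]
force: [-0.3, -1.6, -2.9]
width: 55.2
```

```bash
python3 -c "
from cell import cams
import cv2
im,d=cams.camera('side')
cv2.imwrite('pics/s4.png',cv2.resize(im[200:400,260:500],None,fx=3,fy=3))"
```

```text
(no output)
```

View pics/s4.png

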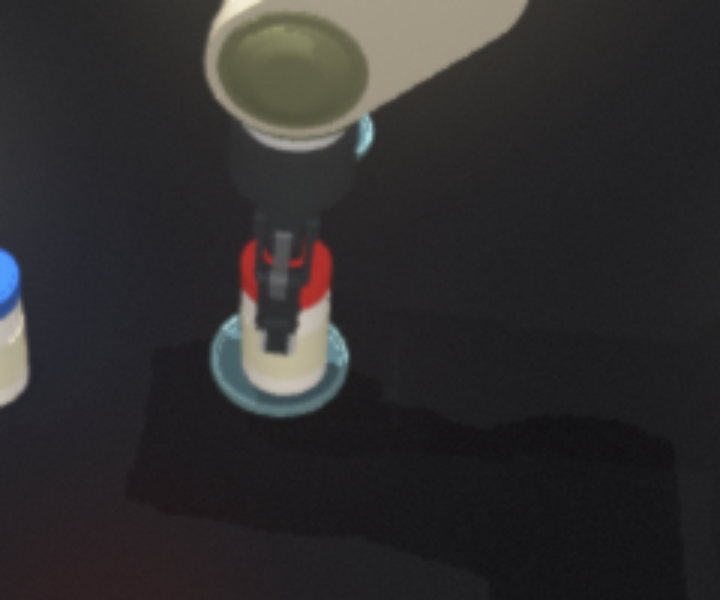

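The jar is centred over the large dish, with its base at about (283,385) in the crop. I correct y by -4 and lower.

Emit:
step_arm(dp=[[2,4,1],[0,0,1],[0,0,1],[0,0,1]], spin=[0,0,0,0], hand=[160,160,160,160])

```text
time_s: 11.52
tcp_pos: [477.9, 117.7, 66.2]
orientation: [-3.14, -0.02, 0.007]
force: [-0.2, -0.6, -3.5]
width: 55.4
```

Emit:
step_arm(dp=[[0,0,1],[0,0,1],[0,0,1]], spin=[0,0,0], hand=[160,160,160])

```text
time_s: 11.77
tcp_pos: [478.3, 117.5, 63.8]
orientation: [-3.14, -0.021, 0.006]
force: [-8.0, -0.4, 17.3]
width: 55.4
```

Emit:
step_arm(dp=[[0,0,0],[0,0,0],[0,0,0],[0,0,0],[0,0,0],[0,0,0]], spin=[0,0,0,0,0,0], hand=[130,100,60,30,0,0])

```text
time_s: 12.27
tcp_pos: [479.2, 117.6, 64.6]
orientation: [-3.14, -0.023, 0.006]
force: [0.1, 0.7, 1.1]
width: 85.5
```

Emit:
step_arm(dp=[[0,0,-15],[0,0,-25],[0,0,-30],[0,0,-35],[9,-33,-10],[9,-33,0],[9,-33,0],[9,-33,0],[9,-33,0],[9,-33,0],[9,-33,0],[5,-20,0],[2,-8,0],[0,0,0],[0,0,0]], spin=[0,0,0,0,0,0,0,0,0,0,0,0,0,0,0], hand=[0,0,0,0,0,0,0,0,0,0,0,0,0,0,0])

```text
time_s: 13.52
tcp_pos: [547.3, 389.6, 188.2]
orientation: [-3.138, -0.026, 0.003]
force: [0.3, -0.2, -1.1]
width: 85.4
```

```bash
python3 -c "
from cell import cams, telemetry
from h import *
print(telemetry.read_state()['joint_positions'])
im,d=cams.camera('side')
cv2.imwrite('pics/s5.png',im)
report('side',im,d)" | grep -E "red|\[ 0"
```

```text
[ 0.44741876  0.67625652  1.09965053 -0.00808629  1.34013587  2.01647194]
side red px [357. 296.] n 273 z 96.5 encl 454.9 260.9 d 304.5 mid [468.2 262.1] sz [ 41.9 296.8] 
side red px [289. 418.] n 364 z 65.6 encl 550.3 383.3 d 34.2 mid [549.8 383.9] sz [28.9 31.5]
```

View pics/s5.png

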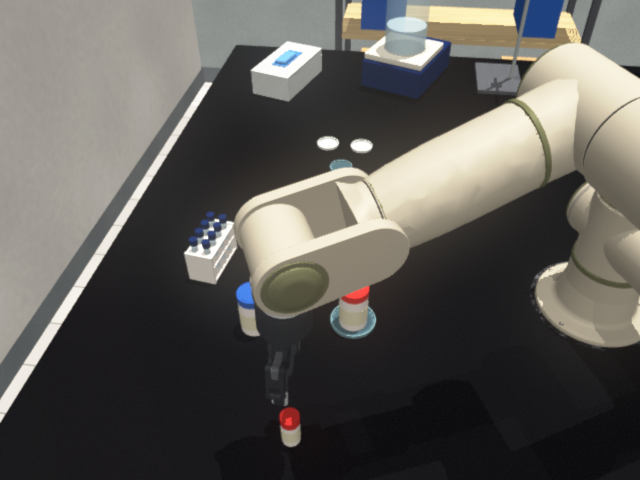

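The large jar is in its dish at (353,310). The gripper is above the small jar at (290,428). I descend.

Emit:
step_arm(dp=[[0,4,20],[0,0,25],[0,0,25],[0,0,25],[0,0,20],[0,0,15],[0,0,8],[0,0,0]], spin=[0,0,0,0,0,0,0,0], hand=[0,0,0,0,0,0,0,0])

```text
time_s: 14.23
tcp_pos: [552.9, 377.6, 48.9]
orientation: [-3.137, -0.031, -0.005]
force: [-0.6, 0.2, -0.1]
width: 85.4
```

Emit:
step_arm(dp=[[-3,-6,4],[0,0,2],[0,0,0],[0,0,0]], spin=[0,0,0,0], hand=[0,0,0,60])

```text
time_s: 14.57
tcp_pos: [551.2, 383.7, 45.8]
orientation: [-3.135, -0.035, -0.007]
force: [-1.1, -0.4, -0.7]
width: 75.1
```

Emit:
step_arm(dp=[[-1,0,4],[0,0,0],[0,0,0],[0,0,0],[0,0,0],[0,0,0],[0,0,0]], spin=[0,0,0,0,0,0,0], hand=[100,130,150,180,200,210,210], squeeze=30)

```text
time_s: 15.15
tcp_pos: [551.0, 384.3, 43.7]
orientation: [-3.134, -0.038, -0.006]
force: [0.9, -0.6, -0.4]
width: 31.6
```

Emit:
step_arm(dp=[[0,0,-10],[0,0,-20],[0,0,-30],[0,0,-30],[0,0,-30],[0,10,-15],[0,20,0],[1,30,0],[1,32,0],[1,32,0],[1,32,0],[1,32,0],[1,32,0],[1,32,0],[1,32,0],[1,32,0],[1,32,0],[0,20,0],[0,10,0]], spin=[0,0,0,0,0,0,0,0,0,0,0,0,0,0,0,0,0,0,0], hand=[210,210,210,210,210,210,210,210,210,210,210,210,210,210,210,210,210,210,210])

```text
time_s: 16.73
tcp_pos: [552.4, -9.0, 196.9]
orientation: [-3.132, -0.052, 0.0]
force: [0.4, 1.1, -0.4]
width: 31.3
```

Emit:
step_arm(dp=[[0,10,0],[0,20,0],[1,30,0],[1,32,0],[1,32,0],[1,32,0],[1,32,0],[1,32,0],[1,32,0],[1,32,0],[1,32,0],[1,30,0],[0,25,0],[0,15,0],[0,6,0],[0,0,0]], spin=[0,0,0,0,0,0,0,0,0,0,0,0,0,0,0,0], hand=[210,210,210,210,210,210,210,210,210,210,210,210,210,210,210,210])

```text
time_s: 18.07
tcp_pos: [568.0, -411.0, 198.1]
orientation: [-3.131, -0.057, 0.014]
force: [-0.6, 0.5, -0.2]
width: 31.3
```

Emit:
step_arm(dp=[[-5,-2,10],[-4,-2,20],[0,0,25],[0,0,25],[0,0,20],[0,0,15],[0,0,8],[0,0,3],[0,0,0]], spin=[0.01,0,0,0,0,0,0,0,0], hand=[210,210,210,210,210,210,210,210,210])

```text
time_s: 18.82
tcp_pos: [571.5, -393.0, 71.4]
orientation: [-3.131, -0.06, 0.016]
force: [-0.4, -0.3, 0.1]
width: 31.4
```

Emit:
step_arm(dp=[[-4,8,3],[-2,4,3],[0,0,2],[0,0,0]], spin=[0,0,0,0], hand=[210,210,210,210])

```text
time_s: 19.15
tcp_pos: [566.9, -406.5, 66.0]
orientation: [-3.135, -0.064, 0.017]
force: [0.9, 0.4, -1.0]
width: 31.0
```

```bash
python3 -c "
from cell import cams
import cv2
im,d=cams.camera('side')
cv2.imwrite('pics/s6.png',cv2.resize(im[90:215,265:415],None,fx=4.5,fy=4.5))
im,d=cams.camera('top')
cv2.imwrite('pics/t6.png',im)"
```

```text
(no output)
```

View pics/s6.png

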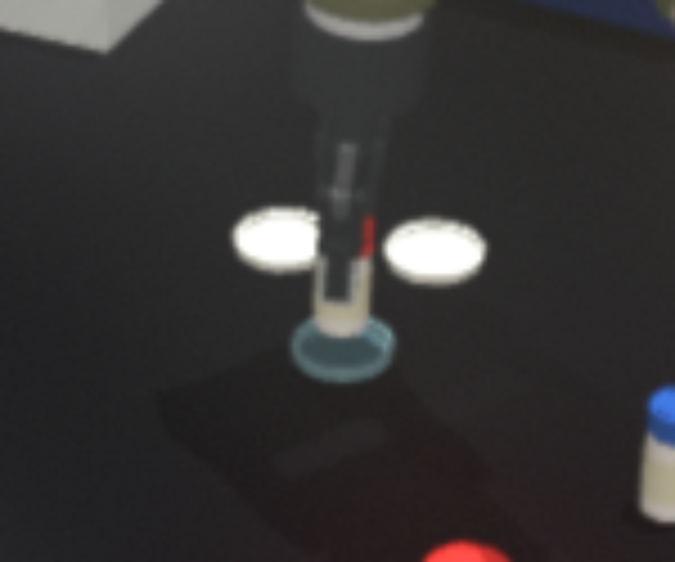

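View pics/t6.png

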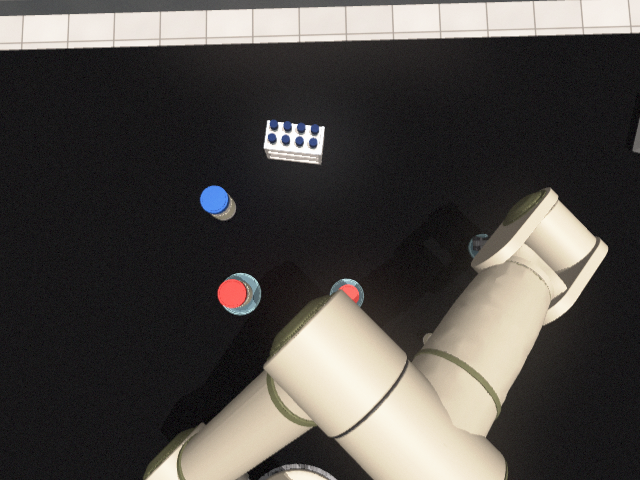

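The side crop shows the small jar hanging centred above the grey-blue dish at (343,347). The top view shows the other two red jars in their dishes and blue_large and the rack in place; blue_small is hidden by the arm. I lower gently.

Emit:
step_arm(dp=[[-1,0,5],[-1,0,6],[0,0,4],[0,0,1],[0,0,1]], spin=[0,0,0,0,0], hand=[210,210,210,210,210])

```text
time_s: 19.67
tcp_pos: [566.2, -406.2, 48.0]
orientation: [-3.136, -0.065, 0.017]
force: [-0.4, 0.5, -0.5]
width: 31.1
```

Emit:
step_arm(dp=[[0,0,1],[0,0,1]], spin=[0,0], hand=[210,210])

```text
time_s: 19.83
tcp_pos: [566.5, -406.2, 46.6]
orientation: [-3.136, -0.065, 0.017]
force: [-3.9, 2.8, 12.6]
width: 31.3
```

Contact. I open slowly.

Emit:
step_arm(dp=[[0,0,0],[0,0,0],[0,0,0],[0,0,0],[0,0,0],[0,0,0],[0,0,0],[0,0,0]], spin=[0,0,0,0,0,0,0,0], hand=[180,160,130,100,60,30,0,0])

```text
time_s: 20.5
tcp_pos: [566.9, -406.4, 47.1]
orientation: [-3.137, -0.066, 0.018]
force: [-0.5, 0.1, 0.1]
width: 85.3
```

Emit:
step_arm(dp=[[0,0,-10],[0,0,-20],[0,0,-30],[0,0,-35],[0,0,-35],[0,0,-20],[-10,0,0],[-20,15,0],[-30,20,0],[-30,20,0],[-30,20,0],[-30,20,0],[-30,20,0],[-30,20,0],[-30,15,0],[-20,0,0],[0,0,0],[0,0,0]], spin=[0,0,0,0,0,0,0,0,0,0,0,0,0,0,0,0,0,0], hand=[0,0,0,0,0,0,0,0,0,0,0,0,0,0,0,0,0,0])

```text
time_s: 22.0
tcp_pos: [288.3, -568.1, 200.8]
orientation: [3.134, -0.073, 0.022]
force: [0.1, -0.4, -0.4]
width: 85.5
```

```bash
python3 -c "
from cell import cams, telemetry
from h import *
for n in ('side','top'):
    im,d=cams.camera(n)
    cv2.imwrite('pics/'+n+'7.png',im)
    report(n,im,d)" | grep -E "red|blue|dish"
```

```text
side red px [341. 148.] n 120 z 68.0 encl 568.7 -406.5 d 37.9 mid [ 566.2 -405.4] sz [28.2 34.3] 
side red px [368. 219.] n 328 z 82.5 encl 469.0 -111.0 d 48.3 mid [ 468.6 -111.2] sz [41.  44.8] 
side red px [354. 289.] n 704 z 96.7 encl 476.3 117.8 d 60.0 mid [476.6 118. ] sz [51.8 53.8] 
side blue px [375.   9.] n 416 z -89.5 encl 595.7 -1882.2 d 119.5 mid [  595.1 -1879.9] sz [100.5  79.8] 
side blue px [541.  24.] n 793 z -110.4 encl -157.3 -1855.2 d 140.1 mid [ -157.4 -1857.5] sz [133.9  40.2] 
side blue px [416. 181.] n 142 z 65.3 encl 372.5 -285.1 d 42.7 mid [ 370.7 -285.5] sz [28.8 34.8] 
side blue px [251. 294.] n 660 z 93.7 encl 666.1 155.3 d 59.4 mid [665.6 154.3] sz [52.4 53.7] 
side dish px [395.  10.] n 380 z 265.9 encl 466.6 -896.8 d 91.4 mid [ 465.6 -890.1] sz [56.2 55.9]  rimplane [  480.6 -1492.6] d324.8 cent[  486.8 -1535.6]
side dish px [286.  58.] n 257 z 91.9 encl 801.0 -881.3 d 130.8 mid [ 800.  -880.4] sz [ 69.5 120.7]  rimplane [  834.9 -1035.7] d135.7 cent[  835.8 -1034.7]
side dish px [341. 168.] n 149 z 5.7 encl 568.6 -409.7 d 79.3 mid [ 567.6 -407.6] sz [
[... 523 characters left out ...]
.9] sz [50.6 52.5] 
top blue px [214. 199.] n 632 z 95.4 encl 666.5 154.3 d 57.0 mid [666.1 154.1] sz [53.4 52.4] 
top dish px [479. 249.] n 311 z 5.8 encl 565.7 -407.3 d 62.3 mid [ 566.1 -404.1] sz [57.9 54. ]  rimplane [ 566.1 -405.2] d61.2 cent[ 562.5 -398.5]
top dish px [246. 294.] n 582 z 5.9 encl 476.7 118.4 d 92.7 mid [476.8 111.8] sz [88.  72.8]  rimplane [476.8 116.8] d91.5 cent[475.9 102.9]
top dish px [345. 295.] n 450 z 6.2 encl 468.6 -111.8 d 75.7 mid [ 468.4 -111.2] sz [70.8 69.6]  rimplane [ 468.6 -111.4] d75.2 cent[ 468.6 -108.5]
top dish px [437. 343.] n 166 z 66.8 encl 371.3 -286.2 d 30.5 mid [ 371.6 -285.7] sz [27.5 28.1]  rimplane [ 365.5 -299.8] d31.9 cent[ 366.1 -299.8]
```

View pics/side7.png

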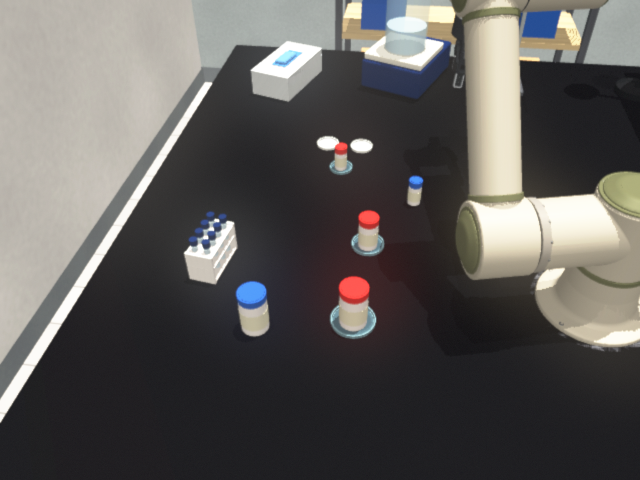

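View pics/top7.png

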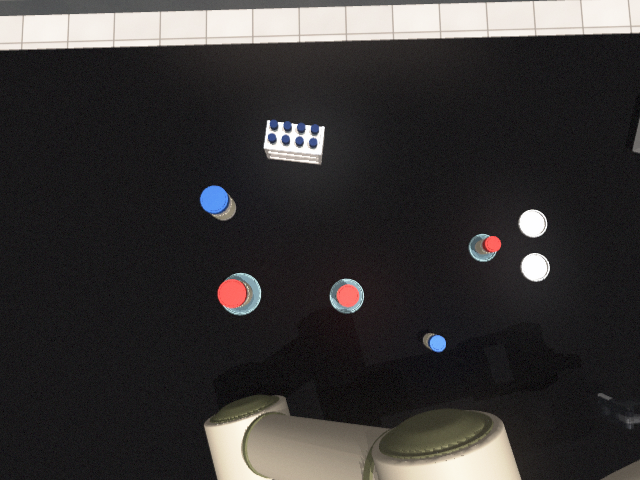

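All three red jars stand upright in their own dishes: (341,158), (368,232) and (353,306) in the side view. They are centred within 2 mm and their cap heights are as expected. The blue jars and the rack have not moved, and the arm is clear.

```bash
python3 -c "
from cell import order
print(order.hand_in())"
```

```text
the job is handed in; nothing more can be done
None
```

I gripped each red-capped jar in turn (medium, large, small). Each was lowered until the wrist force showed contact with the dish floor, then released. I handed in at about 22 s; the hand-in reports no verdict.

- **Placement:** the last images from both cameras put each jar's centre within about 2 mm of its dish centre. The cap tops measured about 68–70 mm (small), 82.5 mm (medium) and 97–98.5 mm (large). These fit the jars standing flat on the 3 mm floors.
- **Left alone:** both blue jars measured within about 1 mm of their start positions. I checked the tube rack only by eye, and it looked unmoved. The arm was clear and the gripper open.
- **What disagreed:** the tool's tilt drifted as it moved, reaching about 0.065 rad at the last placing. The small jar touched down about 1.5° off upright, worked out from the tool's tilt. It looked upright after release, but I did not measure any jar's final tilt directly.

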